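Load a sanding sleeve onto the spindle spigot

ROBOT

A 6-joint arm with a two-finger parallel gripper is mounted at the origin on the work surface. World frame = base frame: x ahead of the robot, y to its left, z up, the work surface at z = 0. Lengths are in m, angles in degrees, forces in N, time in s.
With the tool pointing down it reaches from about 0.35 to 0.8 m from the base axis. Payload 7.3 kg.
Tool frame: the origin (TCP) lies on the centre line of the jaws, within the pads' length; the fingertips stand 8 mm ahead of it and the grasp point (between the pads) lies 11 mm behind it (r.nose_length is the distance from the TCP to the fingertips, in m); y points along the fingers, x is the direction in which the jaws open and shut, and the axes are right-handed (so a half turn about y gives the same grasp; the last joint's range is limited). The gripper opens to 85 mm and grips with 20 to 120 N. Pads are 22 mm wide; open, the fingers measure 114 mm over their backs; the gripper's body (76 mm by 85 mm) begins 54 mm behind the grasp point. The pads swing forward as they close: fully open they stand 13 mm farther back than shut.
Start: joints at [65.432, 19.595, 87.324, -0, 73.075, -8.365], TCP at [0.146, 0.504, 0.239] pointing down, gripper open.
Joint ranges: [-145.02, 145.02], [-44.19, 115.74], [2.07, 154.8], [-57.11, 237.11], [16.16, 152.29], [-177.93, 177.93]. Speed limits (degrees/s): [147.25, 147.25, 180, 180, 180, 180].

INTERFACE

Orientations are given as a 3x3 rotation matrix whose columns are the frame's x, y, z axes.
In Python, from rig import r gives the robot as it stands.
- The arm moves only by the tool send_rows, never from a script. Its argument "targets" is text: rows parted by semicolons, each of 7 numbers parted by spaces: the shift along the world's x, y, z as a fraction of full scale, then the turn, a rotation vector about the world's x, y, z as a fraction of full scale, then the opening, from 0 (shut) to 1 (fully open). A call has 1 to 12 rows; each row shifts and turns the commanded pose from where the row before left it; what a row does not reach is not made up. Full scale, the value 1, is 0.02 m for a shift and 5 degrees for a turn. A row lasts 1/8 s, in which the tool goes at most 62.5 mm and 10.7 degrees, less where a joint would pass 70% of its speed; a pose out of reach is approached as far as the arm can. A call with a number of a shift or a turn outside -1 to 1 is refused whole. A call with a gripper value outside its range is refused whole. The fingers move at their own pace and stop on an object; "squeeze" is the grip in N (left out, the last holds). Time passes only in rows, so rows that do not move let the fingers close. It gives the time, the measured TCP pose, the force and the opening at its end, in the units of the state.
- r.sense(): the state, without advancing time (a new reading comes with each control period).
- r.capture(name): name is "scene" or "top" or "wrist"; returns a dict with "frame" (400x640x3 uint8, red, green, blue), "range_z" (400x640 float32, m along the optical axis (not along the pixel's ray), 0 where there is no reading), "camera_matrix" (3x3 intrinsics, pixels), "rvec" (rotation vector, rad) and "tvec" (3), from world to camera coordinates, as OpenCV has them; the wrist camera has in their place "tool_from_camera" (4x4, takes a point from camera to tool coordinates, whose origin is the TCP and whose axes are the tool frame's). Camera axes: x right, y down, z forward; pixel columns grow to the right and rows downward; lengths in m; the calibration is good to about 2 mm. A picture is of the moment at which its call begins: read the wrist's pose just before it.
- r.job_done(): hands the job in, once; it reports no verdict.
The state is a dict: "time": time; "q": joint angles; "joint_velocities": joint speeds; "tau": joint torques, N m; "tool_pos": TCP position; "tool_rot": TCP orientation; "contact_force": force on the tool from outside, world axes, zero at the start; "torque": the same for the moment, N m; "gripper_width": finger opening in m.
Only numpy, scipy, OpenCV 4.12 (cv2) and the standard library are available. Lean on these libraries where they do the work, as an engineer would, in place of code of your own. Each camera call takes 0.05 s, during which the arm holds its last target. There are 200 camera calls.

TASK

Get the luthier's sanding motor ready: of the two sanding sleeves lying on its loading board, take the fatter one, whose bore fits the spigot, and without lifting it off the board roll it sideways into the groove so that it lies settled there. Then push it by its end along the groove, over the spigot, until it is fully home against the flange. Leave the thinner sleeve, the jar and the cleaning stick where they are.

Things in the scene. Friction and masses are not known exactly. Their poses are not given: they have to be found in the camera images.
- sander: Grey motor on a plywood baseboard (520 x 340 x 18 mm), fixed. Origin: bench surface under the middle of the loading board. x along the groove to the motor, y left across it, z up. Loading board: pale wood, flat top 60 mm above the bench, x -90 to +88, y -160 to +160 mm; along y = 0 runs a V groove, 45 degree flanks, 48 mm wide at the top. Motor: diameter 104, top at 128 mm, from x +215 to +383.
- groove_mid (a point): Point on the spigot's axis, 75.6 mm above the bench, over the middle of the groove (x 0, y 0 of the sander): where the centre of the fatter sleeve is when it lies in the middle of the groove. In the groove the sleeve is in line with the spigot.
- spigot_tip (a point): Centre of the free end of the spigot, on its axis (x +108 mm of the sander). The spigot is a plain aluminium stub pointing to the sander's -x, 27 mm in diameter; its tip is 18 mm across and widens to 27 mm over 11 mm.
- flange_face (a point): Centre of the flange face (steel disc, 64 mm diameter, 10 mm thick) at the root of the spigot (x +185 mm of the sander), on the axis, that the sleeve must meet
- sleeve: Fatter sanding sleeve: wooden tube with brown abrasive outside, diameter 56 mm, bore 31 mm, 90 mm long, open ends, 220 g. Origin at its middle on its axis, x along the tube (either way). Starts lying on the loading board left or right of the groove, within 0.25 rad of parallel. Home: origin 45 mm before the flange face, hanging 2 mm lower than in the groove, near end 7 mm past the board's end.
- small_sleeve: The thinner sanding sleeve, same materials, 40 mm outer diameter, bore 16 mm, 90 mm long; origin at its middle, x along its axis. Lies on the loading board on the other side of the groove. Too narrow for the spigot; leave it.
- wax_tin: Amber jar with a steel lid, 54 mm diameter, 45 mm tall, standing on the baseboard beside the motor; origin at the centre of its underside. Leave it.
- cleaning_stick: Dark rubber cleaning stick, 110 x 32 x 32 mm, lying on the baseboard on the other side of the motor; origin at the centre of its underside. Leave it.
There are look-alikes about, which are no part of the job. Leave any white or yellow look-alike of the sleeve alone.

How it is judged (in metres and radians):
On the way:
1. The fatter sleeve lies settled in the groove, in line with the spigot and not yet on it (x of sleeve in the frame of sander between -0.08 and 0.055 m and y of sleeve in the frame of sander between -0.005 and 0.005 m and z of sleeve in the frame of sander between 0.071 and 0.08 m and angle between the x axis of sleeve and the x axis of sander, either way round below 0.08 rad), for 0.2 s.
At the end, for the whole second after the job is handed in: The fatter sleeve is on the spigot, within 5 mm of the flange, its middle within 5 mm sideways of the spigot axis and 69 to 80 mm above the bench, axes within 0.1 rad, at rest; thinner sleeve, jar and stick within 30 mm of their starts (x of sleeve in the frame of sander between 0.135 and 0.145 m and y of sleeve in the frame of sander between -0.005 and 0.005 m and z of sleeve in the frame of sander between 0.069 and 0.08 m and angle between the x axis of sleeve and the x axis of sander, either way round below 0.1 rad and linear speed of sleeve below 0.01 m/s and distance of each of small_sleeve, wax_tin, cleaning_stick from where it was at the start of the episode below 0.03 m); the robot touches nothing.
It fails at once if The fatter sleeve is lifted off the loading board by more than 20 mm (height (world z) of sleeve above 0.108 m).
It fails at once if The fatter sleeve is knocked off the board (height (world z) of sleeve below 0.055 m).
It fails at once if The thinner sleeve is displaced by more than 30 mm (distance of small_sleeve from where it was at the start of the episode above 0.03 m).
It fails at once if The jar or the cleaning stick is displaced by more than 30 mm (distance of any of wax_tin, cleaning_stick from where it was at the start of the episode above 0.03 m).
It also fails if it takes over 51 s, if anything falls off the work surface, if the arm or the gripper's body presses on something with over 40 N, if the wrist force passes 120 N, or if a joint passes its speed limit or range.

## Working session

There is one attempt and no reset: what is moved stays moved. The work goes in short steps, Python scripts to look and compute and a tool call to move; the robot and the scene stay as the last step left them, time stands still between calls to the robot, and variables do not carry over. Pictures are saved under pics/ and viewed, about 8 in all and at most 12, crops included, and the job is handed in when it is done.

Besides the shell and the picture viewer there is one more tool, called as a command line: name --argument value ..., lists and objects as JSON in quotes. send_rows: Moves the arm, as the interface text tells. Its arguments: {"type":"object","properties":{"targets":{"type":"string"},"squeeze":{"type":"number"}},"required":["targets"]}

```bash
ls; mkdir -p pics
cat > h.py <<'E'
import numpy as np, cv2
from rig import r
def cap(n):
    s=r.sense(); c=r.capture(n); K=np.array(c["camera_matrix"])
    if n=="wrist":
        T=np.eye(4);T[:3,:3]=np.array(s["tool_rot"]);T[:3,3]=s["tool_pos"]
        W=T@np.array(c["tool_from_camera"])
    else:
        R=cv2.Rodrigues(np.array(c["rvec"],float))[0];t=np.array(c["tvec"],float).ravel()
        W=np.eye(4);W[:3,:3]=R.T;W[:3,3]=-R.T@t
    z=c["range_z"]; v,u=np.mgrid[:z.shape[0],:z.shape[1]]
    P=np.stack([(u-K[0,2])/K[0,0]*z,(v-K[1,2])/K[1,1]*z,z],-1)@W[:3,:3].T+W[:3,3]
    P[z<=0]=np.nan
    return c["frame"],P,K,W
def save(n,img,k=1):
    cv2.imwrite(f"pics/{n}.png",cv2.resize(img[...,::-1],None,fx=k,fy=k,interpolation=cv2.INTER_CUBIC))
E
python3 - <<'E'
from h import *
for n in("scene","top"):
    f,P,K,W=cap(n); save(n,f,1.25); np.savez(n,f=f,P=P,K=K,W=W); print(n,W.round(3).tolist())
print(r.sense())
E
```

```text
pics
scene [[-0.065, 0.624, -0.778, 1.225], [0.998, 0.029, -0.06, 0.06], [-0.015, -0.781, -0.625, 0.576], [0.0, 0.0, 0.0, 1.0]]
top [[0.01, -0.995, 0.103, 0.499], [-1.0, -0.01, -0.005, -0.018], [0.006, -0.103, -0.995, 1.005], [0.0, 0.0, 0.0, 1.0]]
{'time': 0.1, 'q': array([ 6.54315405e+01,  1.96334009e+01,  8.73719764e+01, -9.93488609e-04,
        7.30740388e+01, -8.36691728e+00]), 'joint_velocities': array([ 0.08513996, -0.03224043, -0.18417995,  0.03353507, -0.05746605,
        0.07417223]), 'tau': array([ 2.80888533e-03, -4.34448230e+01, -2.46490753e+01, -1.13137125e-04,
        4.72334999e-03, -1.05351060e-05]), 'tool_pos': array([0.14633781, 0.50383367, 0.23868544]), 'tool_rot': array([[ 2.79011709e-01, -5.61214094e-04, -9.60287536e-01],
       [ 9.60286717e-01, -1.26748018e-03,  2.79012212e-01],
       [-1.37373101e-03, -9.99999039e-01,  1.85284628e-04]]), 'contact_force': array([ 0.72643464, -0.46540315, -0.07996408]), 'torque': array([-0.0192256 ,  0.00607357,  0.02296691]), 'gripper_width': 0.08504710766968018}
```

View pics/scene.png

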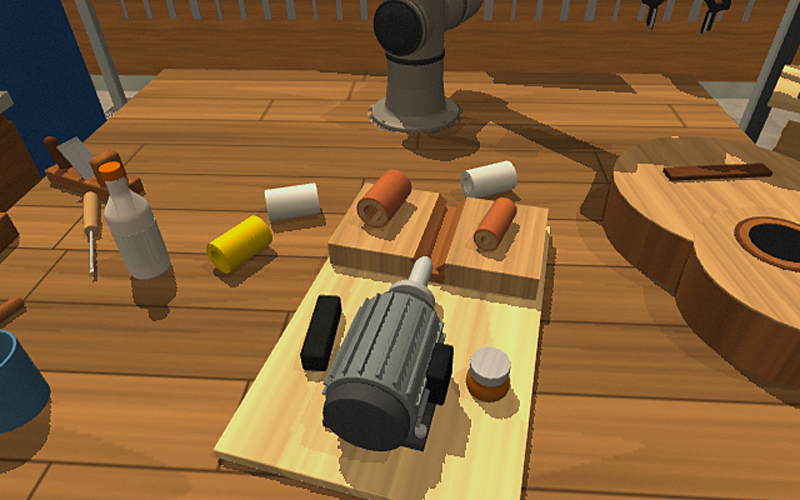

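View pics/top.png

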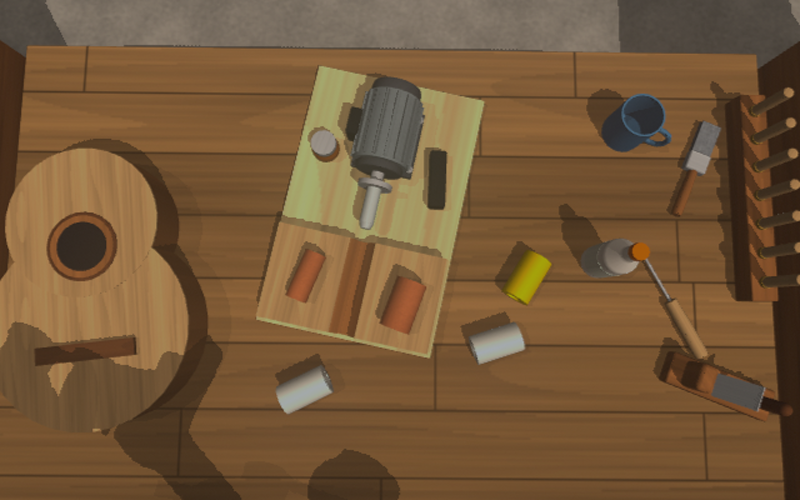

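The top view shows the motor at (385,130), the spigot at (370,205) and the groove at (350,288). Candidates for the sleeve are two brown ones and three look-alikes:
- Brown fat sleeve at (403,305), to the right of the groove.
- Brown thin sleeve at (306,276), to the left of it.
- White look-alikes at (303,389) and (496,342), and a yellow one at (528,277).

The one at (403,305) fits: it is brown, on the board, and the fatter of the two. I'll measure it and confirm with a crop.

```bash
cat > meas.py <<'E'
from h import *
def sander(P,f):
    m=(np.abs(P[...,2]-.060)<.004)&(P[...,0]>.3)&(P[...,0]<.75)&(np.abs(P[...,1])<.3)
    n,l,st,_=cv2.connectedComponentsWithStats(cv2.morphologyEx(m.astype(np.uint8),cv2.MORPH_OPEN,np.ones((3,3))))
    m=np.isin(l,[i for i in range(1,n) if st[i,4]>400]); X=P[m]
    return cv2.minAreaRect(X[:,:2].astype(np.float32)*1000),X
def red(f,P):
    h=cv2.cvtColor(f,cv2.COLOR_RGB2HSV)
    return ((h[...,0]<14)&(h[...,1]>110)&(P[...,2]>.066)&(P[...,2]<.13)).astype(np.uint8)
E
python3 - <<'E'
from meas import *
d=np.load("top.npz");f,P=d["f"],d["P"]
rect,X=sander(P,f);print(rect,np.median(X[:,2]));b=cv2.boxPoints(rect);print(b)
m=red(f,P);n,l,st,c=cv2.connectedComponentsWithStats(m)
for i in range(1,n):
    if st[i,4]>150:
        Q=P[l==i];print(st[i],c[i],cv2.minAreaRect(Q[:,:2].astype(np.float32)*1000),np.percentile(Q[:,2],[5,50,98]))
# spigot + flange : silver, z .08-.095
h=cv2.cvtColor(f,cv2.COLOR_RGB2HSV)
m=((h[...,1]<70)&(P[...,2]>.078)&(P[...,2]<.095)&(P[...,0]>.4)&(P[...,0]<.75)&(np.abs(P[...,1])<.12))
m[:int(185/1.25)]=0; m[250:]=0
Q=P[m];print(len(Q),Q.min(0),Q.max(0),cv2.minAreaRect(Q[:,:2].astype(np.float32)*1000))
vx=cv2.fitLine(Q[:,:2].astype(np.float32),cv2.DIST_HUBER,0,.01,.01).ravel();print(vx)
v=np.array(f[180:300,190:370]);save("crop",v,4)
E
```

```text
((538.322021484375, 69.61286163330078), (320.36468505859375, 178.245361328125), 78.03594970703125) 0.06111225474751519
[[ 417.9298   -68.61503]
 [ 592.30334 -105.56492]
 [ 658.71423  207.84076]
 [ 484.3407   244.79065]]
[  38  170   55   55 1206] [ 65.22719735 197.06633499] ((604.52294921875, 546.7249145507812), (120.7713394165039, 122.3555908203125), 42.3474235534668) [0.09557196 0.09802188 0.10123635]
[229 199  32  43 713] [244.16409537 220.53856942] ((556.9971923828125, 150.20391845703125), (38.153133392333984, 90.12110900878906), 67.80169677734375) [0.08613785 0.09796849 0.10351902]
[ 304  221   37   47 1035] [322.05990338 243.62125604] ((506.7973327636719, -24.011680603027344), (55.515403747558594, 90.61213684082031), 69.75778198242188) [0.0992995 0.1131661 0.1189474]
[  28  270   81   22 1019] [ 68.86064769 280.49852797] ((421.3510437011719, 523.8404541015625), (29.755823135375977, 171.21914672851562), 7.017328262329102) [0.10195104 0.10445673 0.10766496]
[552 290  22  24 356] [562.89325843 301.92696629] ((382.550537109375, -561.9373168945312), (30.69291114807129, 49.40127944946289), 68.35086822509766) [0.0696526  0.08369046 0.08817558]
[614 320  20  13 182] [624.02197802 326.20879121] ((331.8904724121094, -692.3154296875), (23.67388153076172, 23.370731353759766), 74.26134490966797) [0.06751723 0.08329007 0.09419047]
408 [6.43268374e-01 5.55823157e-04 7.84542306e-02] [0.72485148 0.0546995  0.09490784] ((683.283935546875, 28.661252975463867), (53.587215423583984, 80.97001647949219), 87.60901641845703)
[ 0.9618238  -0.2736693   0.6856483   0.03607227]
```

View pics/crop.png

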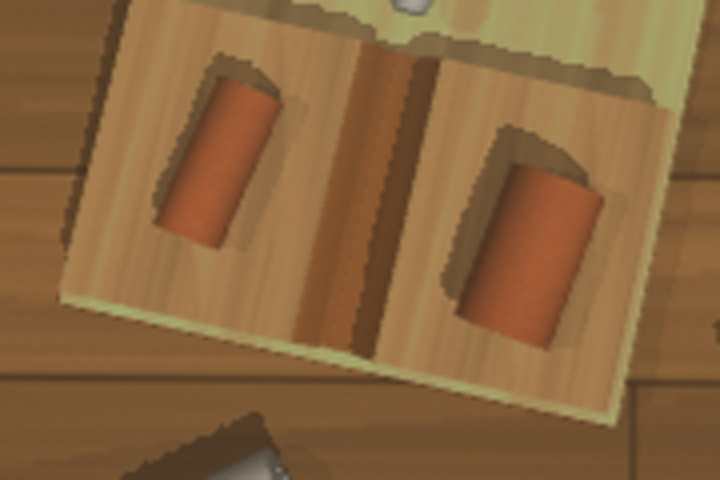

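The crop confirms the choice: the fat brown sleeve is at crop (530,255), the thin one at (217,160) and the groove runs between them. The measured diameter and length are 55.5 x 90.6 mm with the top at 0.118 m, which is what they should be.

- **Sander:** origin is about (0.539, 0.069), yaw -12.0°.
- **Sleeve:** at (0.507, -0.024), yaw -20.2°, so y is about -98 mm in the sander frame.

Plan: straddle it with the jaws, line it up, roll it into the groove in a loose cage, then push its end.

send_rows --targets "0.64 -0.94 0 0 0 -0.1 1;0.64 -0.94 0 0 0 -0.1 1;0.64 -0.94 0 0 0 -0.1 1;0.64 -0.94 0 0 0 -0.1 1;0.64 -0.94 0 0 0 -0.1 1;0.64 -0.94 0 0 0 -0.1 1;0.64 -0.94 0 0 0 -0.1 1;0.64 -0.94 0 0 0 -0.1 1;0.64 -0.94 0 0 0 0 1;0.64 -0.94 0 0 0 0 1;0.64 -0.94 0 0 0 0 1;0.64 -0.94 0 0 0 0 1" --squeeze 20

```text
time: 1.6
tool_pos: [0.3003, 0.2778, 0.2391]
tool_rot: [[0.345, -0.0, -0.938], [0.938, -0.0, 0.345], [-0.0, -1.0, 0.0]]
contact_force: [1.0, 0.1, -0.1]
gripper_width: 0.0852
```

send_rows --targets "0.64 -0.94 0 0 0 0 1;0.64 -0.94 0 0 0 0 1;0.64 -0.94 0 0 0 0 1;0.64 -0.94 0 0 0 0 1;0.64 -0.94 0 0 0 0 1;0.64 -0.94 0 0 0 0 1;0.64 -0.94 0 0 0 0 1;0.64 -0.94 0 0 0 0 1;0.64 -0.94 0 0 0 0 1;0.64 -0.94 0 0 0 0 1;0.64 -0.94 0 0 0 0 1;0.64 -0.94 0 0 0 0 1"

```text
time: 3.1
tool_pos: [0.4538, 0.0523, 0.239]
tool_rot: [[0.345, -0.001, -0.938], [0.938, 0.0, 0.345], [-0.0, -1.0, 0.001]]
contact_force: [-0.6, -0.1, 0.5]
gripper_width: 0.0854
```

send_rows --targets "0.64 -0.94 0 0 0 0 1;0.64 -0.94 0 0 0 0 1;0.64 -0.94 0 0 0 0 1;0.64 -0.94 0 0 0 0 1;0 0 0 0 0 0 1"

```text
time: 3.72
tool_pos: [0.5057, -0.0237, 0.239]
tool_rot: [[0.347, -0.0, -0.938], [0.938, -0.0, 0.347], [-0.0, -1.0, 0.0]]
contact_force: [0.2, 0.5, 1.0]
gripper_width: 0.0854
```

Run:
```python
from meas import *
f,P,K,W=cap("wrist"); save("w1",f); m=red(f,P);n,l,st,c=cv2.connectedComponentsWithStats(m)
for i in range(1,n):
    if st[i,4]>800:
        Q=P[l==i];print(st[i],cv2.minAreaRect(Q[:,:2].astype(np.float32)*1000),np.percentile(Q[:,2],[5,50,98]))
rect,X=sander(P,f);print(rect,np.median(X[:,2]))
```

```text
[ 489  115   71  108 5366] ((555.8057250976562, 148.07965087890625), (35.620399475097656, 90.82281494140625), 67.9613265991211) [0.07898068 0.09635757 0.10062539]
[ 287  130   66  114 6874] ((506.4624328613281, -24.107746124267578), (55.8348274230957, 91.10951232910156), 69.786865234375) [0.09573917 0.11239316 0.1163926 ]
((538.64306640625, 69.64080810546875), (321.5660400390625, 178.606689453125), 78.00563049316406) 0.059992448116889696
```

View pics/w1.png

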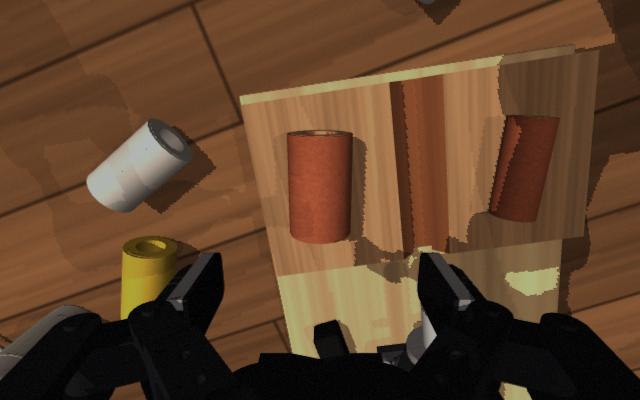

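The wrist view (sleeve at (320,187)) agrees with the top view within 1 mm. I'll go down astride it, close to a loose cage and turn +8°.

send_rows --targets "0.04 -0.02 -1 0 0 0 1;0 0 -1 0 0 0 1;0 0 -1 0 0 0 1;0 0 -1 0 0 0 1;0 0 -1 0 0 0 1;0 0 -1 0 0 0 1;0 0 -1 0 0 0 1;0 0 -0.7 0 0 0 1;0 0 -0.2 0 0 0 0.85;0 0 0 0 0 0 0.72;0 0 0 0 0 0 0.72;0 0 0 0 0 0 0.72"

```text
time: 5.28
tool_pos: [0.506, -0.0227, 0.0819]
tool_rot: [[0.345, 0.001, -0.938], [0.938, -0.0, 0.345], [0.0, -1.0, -0.001]]
contact_force: [0.1, -0.1, -0.2]
gripper_width: 0.0614
```

send_rows --targets "0 0 0 0 0 0.41 0.72;0 0 0 0 0 0.41 0.72;0 0 0 0 0 0.41 0.72;0 0 0 0 0 0.41 0.72;0.05 0.24 0 0 0 0 0.72;0.06 0.29 0 0 0 0 0.72;0.06 0.29 0 0 0 0 0.72;0.06 0.29 0 0 0 0 0.72;0.06 0.29 0 0 0 0 0.72;0.06 0.29 0 0 0 0 0.72;0.06 0.29 0 0 0 0 0.72;0.06 0.29 0 0 0 0 0.72"

```text
time: 6.78
tool_pos: [0.5152, 0.0232, 0.0813]
tool_rot: [[0.208, 0.0, -0.978], [0.978, 0.0, 0.208], [0.0, -1.0, -0.0]]
contact_force: [-0.6, -0.7, 0.4]
gripper_width: 0.0618
```

Run:
```python
from meas import *
print(r.sense()["contact_force"])
f,P,K,W=cap("top"); m=red(f,P);n,l,st,c=cv2.connectedComponentsWithStats(m)
for i in range(1,n):
    if st[i,4]>100:
        Q=P[l==i];print(st[i],cv2.minAreaRect(Q[:,:2].astype(np.float32)*1000),np.percentile(Q[:,2],[5,50,98]))
```

```text
[-0.64215136 -0.67997342  0.42865536]
[  38  170   55   55 1206] ((604.6279296875, 546.605712890625), (121.26197814941406, 121.63981628417969), 42.07248306274414) [0.09537691 0.09800251 0.10121635]
[228 199  27  43 466] ((557.9475708007812, 152.6279296875), (34.472652435302734, 90.42784118652344), 68.35624694824219) [0.09200758 0.09931021 0.10354387]
[  28  270   80   22 1083] ((421.24090576171875, 523.952392578125), (29.425615310668945, 170.21424865722656), 6.694896697998047) [0.10200241 0.10446805 0.10770933]
[552 290  22  24 363] ((383.0018615722656, -561.8528442382812), (31.025409698486328, 50.05659484863281), 67.61223602294922) [0.06953598 0.08344329 0.08821876]
[615 320  19  13 178] ((330.7870178222656, -693.862060546875), (24.666221618652344, 23.80006217956543), 40.566715240478516) [0.06869461 0.08361924 0.0941321 ]
```

send_rows --targets "0.04 0.2 0 0 0 0 0.72;0.04 0.2 0 0 0 0 0.72;0.04 0.2 0 0 0 0 0.72;0.04 0.2 0 0 0 0 0.72;0.04 0.2 0 0 0 0 0.72;0.04 0.2 0 0 0 0 0.72;0.04 0.2 0 0 0 0 0.72;0.04 0.2 0 0 0 0 0.72;0.04 0.2 0 0 0 0 0.72;0.04 0.2 0 0 0 0 0.72;0.04 0.2 0 0 0 0 0.72;0.04 0.2 0 0 0 0 0.72"

```text
time: 8.32
tool_pos: [0.5247, 0.071, 0.0813]
tool_rot: [[0.208, -0.0, -0.978], [0.978, -0.0, 0.208], [-0.0, -1.0, 0.0]]
contact_force: [-0.6, -0.6, -0.2]
gripper_width: 0.0615
```

Run:
```python
from meas import *
f,P,K,W=cap("wrist"); save("w2",f); save("s2",cap("scene")[0][120:260,200:460],3)
```

```text
(no output)
```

View pics/s2.png

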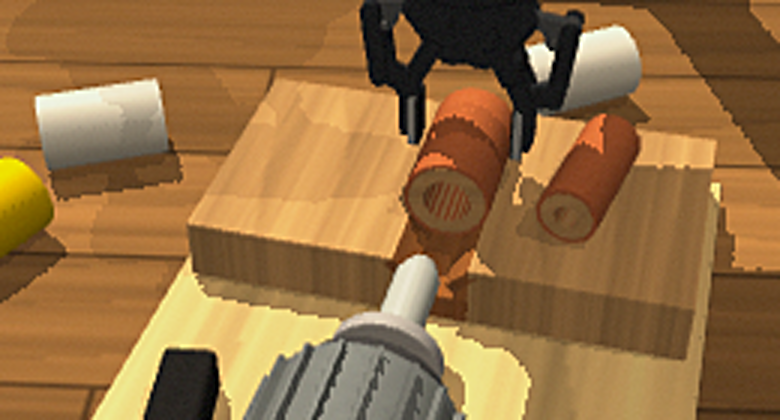

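The sleeve lies in the groove (crop (455,165)) with both fingers clear of the thin sleeve at (588,180). I'll rise and back off behind the near end.

send_rows --targets "0 0 0 0 0 0 0.76;0 0 0 0 0 0 0.76;0 0 1 0 0 0 0.76;0 0 1 0 0 0 0.76;0 0 1 0 0 0 0.76;-0.9 0.19 0 0 0 0 0.6;-0.9 0.19 0 0 0 0 0.4;-0.9 0.19 0 0 0 0 0.33;-0.9 0.19 0 0 0 0 0.33;-0.9 0.19 0 0 0 0 0.33;0 0 0 0 0 0 0.33;0 0 0 0 0 0 0.33"

```text
time: 9.93
tool_pos: [0.4356, 0.0896, 0.1416]
tool_rot: [[0.208, 0.001, -0.978], [0.978, 0.0, 0.208], [0.0, -1.0, -0.001]]
contact_force: [0.2, 0.3, 0.7]
gripper_width: 0.0282
```

```bash
cat > look.py <<'E'
from meas import *
import sys
O=np.array([.5396,.0694]);a=np.radians(-11.98);ex=np.array([np.cos(a),np.sin(a)]);ey=np.array([-ex[1],ex[0]])
s=r.sense();d=np.array(s["tool_pos"])[:2]-O;print("tcp",(d@ex*1000).round(1),(d@ey*1000).round(1),s["tool_pos"][2],s["gripper_width"],s["contact_force"],s["time"])
for cam in sys.argv[1:]:
    f,P,K,W=cap(cam);save(cam+"_%d"%(s["time"]*10),f);m=red(f,P);n,l,st,c=cv2.connectedComponentsWithStats(m)
    for i in range(1,n):
        Q=P[l==i]; D=(Q[:,:2]-O)*1000; S=np.stack([D@ex,D@ey],1).astype(np.float32)
        if st[i,4]>100 and abs(S).max()<260:
            print(cam,st[i],cv2.minAreaRect(S),np.percentile(Q[:,2],[5,50,98]).round(4),"x",np.percentile(S[:,0],[1,99]))
E
python3 look.py top wrist scene
```

```text
tcp -105.9 -1.8 0.1415891256618748 0.028217291611455735 [0.21895055 0.26115916 0.67219099] 9.925
top [228 199  33  44 719] ((0.28070831298828125, 82.96885681152344), (38.40462112426758, 90.06995391845703), 79.471435546875) [0.0865 0.0984 0.1033] x [-44.36688644  43.92033806]
top [ 264  208   33   44 1007] ((-2.2764663696289062, -0.26485633850097656), (90.64643859863281, 55.73053741455078), 0.1828002780675888) [0.0864 0.1012 0.107 ] x [-46.48853081  41.92796013]
wrist [ 283  287   79   72 3956] ((-28.090225219726562, 0.2569160461425781), (55.687374114990234, 43.3552131652832), 86.51830291748047) [0.0716 0.0987 0.1042] x [-48.38715973 -13.57047763]
wrist [460 340  15  18 127] ((-21.59176254272461, 93.86833190917969), (21.773460388183594, 5.227088928222656), 41.72366714477539) [0.095  0.0989 0.1008] x [-30.16218487 -12.59121746]
wrist [422 362  35  38 457] ((10.187479019165039, 79.5155029296875), (37.31383514404297, 10.521833419799805), 49.828609466552734) [0.0939 0.0985 0.1004] x [-4.28391235 21.2515377 ]
scene [335 149  37  44 836] ((-1.9131851196289062, -0.26712608337402344), (54.261253356933594, 93.77052307128906), 89.9774169921875) [0.0792 0.0995 0.1045] x [-46.73916397  43.77990685]
scene [379 158  35  42 674] ((0.869598388671875, 83.65885925292969), (39.21928405761719, 92.97246551513672), 79.72317504882812) [0.0795 0.0963 0.1006] x [-43.07860088  47.65390087]
```

It is settled at x -2, y -0.3 mm and in line to within 0.2°. The thin sleeve hasn't moved. Next I'll lower the fingers, 28 mm apart, behind the end wall and push.

send_rows --targets "0.02 0.09 -1 0 0 0 0.33;0 0 -1 0 0 0 0.33;0 0 -1 0 0 0 0.33;0 0 -0.38 0 0 0 0.33;0.49 -0.1 0 0 0 0 0.33;0.49 -0.1 0 0 0 0 0.33;0.49 -0.1 0 0 0 0 0.33;0.39 -0.08 0 0 0 0 0.33;0.2 -0.04 0 0 0 0 0.33;0.2 -0.04 0 0 0 0 0.33;0.2 -0.04 0 0 0 0 0.33;0.2 -0.04 0 0 0 0 0.33"

```text
time: 11.58
tool_pos: [0.4869, 0.0811, 0.0735]
tool_rot: [[0.208, -0.003, -0.978], [0.978, 0.0, 0.208], [-0.0, -1.0, 0.003]]
contact_force: [-6.4, 0.6, 3.7]
gripper_width: 0.0282
```

```bash
python3 look.py scene
```

```text
tcp -54.0 0.5 0.07354285648603424 0.028152975589797558 [-6.35755295  0.63622025  3.74805962] 11.575
scene [334 150  38  44 848] ((-5.676349639892578, -0.12133598327636719), (54.88452911376953, 110.805908203125), 89.33304595947266) [0.0791 0.0992 0.1046] x [-42.34796951  48.11191826]
scene [379 158  34  42 669] ((0.7711372375488281, 84.2952880859375), (38.69621276855469, 93.27452850341797), 78.45061492919922) [0.0801 0.0963 0.1008] x [-44.01958557  47.22633148]
```

send_rows --targets "0.2 -0.04 0 0 0 0 0.33;0.2 -0.04 0 0 0 0 0.33;0.2 -0.04 0 0 0 0 0.33;0.2 -0.04 0 0 0 0 0.33;0.2 -0.04 0 0 0 0 0.33;0.2 -0.04 0 0 0 0 0.33"

```text
time: 12.38
tool_pos: [0.5125, 0.0758, 0.0736]
tool_rot: [[0.208, -0.0, -0.978], [0.978, -0.0, 0.208], [-0.0, -1.0, 0.0]]
contact_force: [-2.6, -0.9, -0.5]
gripper_width: 0.0277
```

```bash
python3 look.py scene
```

```text
tcp -27.8 0.6 0.07364989248675113 0.027688963997130712 [-2.64258954 -0.91086202 -0.46106824] 12.375
scene [331 157  39  46 908] ((19.98314666748047, -0.32544708251953125), (54.5067024230957, 110.5516128540039), 89.90532684326172) [0.0795 0.0993 0.1046] x [-15.91865511  74.0173719 ]
scene [379 158  35  42 670] ((0.4393577575683594, 83.73688507080078), (38.595314025878906, 93.28360748291016), 79.34720611572266) [0.0799 0.0963 0.101 ] x [-43.41677448  47.7623901 ]
```

send_rows --targets "0.22 -0.047 0 0 0 0 0.33;0.22 -0.047 0 0 0 0 0.33;0.22 -0.047 0 0 0 0 0.33;0.22 -0.047 0 0 0 0 0.33;0.22 -0.047 0 0 0 0 0.33;0.22 -0.047 0 0 0 0 0.33;0.22 -0.047 0 0 0 0 0.33;0.22 -0.047 0 0 0 0 0.33;0.22 -0.047 0 0 0 0 0.33;0.22 -0.047 0 0 0 0 0.33;0.22 -0.047 0 0 0 0 0.33;0.22 -0.047 0 0 0 0 0.33"

```text
time: 13.92
tool_pos: [0.5653, 0.0647, 0.0737]
tool_rot: [[0.208, -0.0, -0.978], [0.978, 0.0, 0.208], [0.0, -1.0, 0.0]]
contact_force: [-3.6, 0.2, 1.9]
gripper_width: 0.0284
```

```bash
python3 look.py scene
```

```text
tcp 26.1 0.7 0.07374571299190362 0.028368236169441174 [-3.60819411  0.23824923  1.92988669] 13.925
scene [379 158  35  42 669] ((0.8698043823242188, 83.59114837646484), (39.22853469848633, 93.37374114990234), 79.82331085205078) [0.0801 0.0965 0.1008] x [-43.87920883  47.73005554]
scene [ 323  173   41   49 1051] ((81.54512786865234, -0.4334697723388672), (95.02520751953125, 54.66535568237305), 0.1660735309123993) [0.0805 0.0994 0.1046] x [ 37.48159981 127.95341492]
```

58 mm remain. The sleeve is over the spigot tip with low force, so I'll keep going and slow down near the flange.

send_rows --targets "0.22 -0.047 0 0 0 0 0.33;0.22 -0.047 0 0 0 0 0.33;0.22 -0.047 0 0 0 0 0.33;0.22 -0.047 0 0 0 0 0.33;0.22 -0.047 0 0 0 0 0.33;0.22 -0.047 0 0 0 0 0.33;0.22 -0.047 0 0 0 0 0.33;0.22 -0.047 0 0 0 0 0.33;0.22 -0.047 0 0 0 0 0.33;0.22 -0.047 0 0 0 0 0.33"

```text
time: 15.22
tool_pos: [0.6096, 0.0552, 0.0736]
tool_rot: [[0.208, 0.001, -0.978], [0.978, 0.0, 0.208], [0.0, -1.0, -0.001]]
contact_force: [-2.6, 0.5, -0.6]
gripper_width: 0.0281
```

```bash
python3 look.py scene
```

```text
tcp 71.5 0.7 0.07359142612482134 0.028073752503823587 [-2.55728437  0.48996148 -0.64979485] 15.225
scene [379 158  35  41 669] ((0.2542915344238281, 83.94837188720703), (38.85974884033203, 92.96780395507812), 79.29998779296875) [0.0807 0.0963 0.1007] x [-44.04870331  47.69450882]
scene [ 317  188   42   50 1192] ((131.03817749023438, -0.06097412109375), (108.17261505126953, 55.63806915283203), 1.5801905393600464) [0.0808 0.0986 0.1038] x [ 83.46170441 173.37949524]
```

send_rows --targets "0.08 -0.017 0 0 0 0 0.33;0.08 -0.017 0 0 0 0 0.33;0.08 -0.017 0 0 0 0 0.33;0.08 -0.017 0 0 0 0 0.33;0.08 -0.017 0 0 0 0 0.33;0.08 -0.017 0 0 0 0 0.33"

```text
time: 16.02
tool_pos: [0.6187, 0.0532, 0.0739]
tool_rot: [[0.208, -0.0, -0.978], [0.978, 0.0, 0.208], [0.0, -1.0, 0.0]]
contact_force: [-3.4, 0.7, 1.7]
gripper_width: 0.0278
```

send_rows --targets "0.05 -0.01 0 0 0 0 0.33;0.05 -0.01 0 0 0 0 0.33"

```text
time: 16.27
tool_pos: [0.6207, 0.0528, 0.0738]
tool_rot: [[0.208, -0.0, -0.978], [0.978, 0.0, 0.208], [0.0, -1.0, 0.0]]
contact_force: [-2.7, 0.5, 1.4]
gripper_width: 0.0279
```

```bash
python3 look.py scene
```

```text
tcp 82.7 0.6 0.07378994321392883 0.02787345000616958 [-2.70904491  0.49485845  1.39405493] 16.275
scene [379 158  35  42 672] ((0.41866302490234375, 83.31473541259766), (39.193294525146484, 93.65135192871094), 79.68311309814453) [0.0798 0.0962 0.1008] x [-43.84746326  47.43708252]
scene [ 317  190   41   48 1061] ((127.8524398803711, -0.15680313110351562), (114.53194427490234, 55.65249252319336), 1.5795882940292358) [0.0805 0.0978 0.1024] x [ 93.71601715 177.86366577]
```

Still about 1–2 mm short and no contact yet, so I'll creep on until the force rises.

send_rows --targets "0.04 -0.008 0 0 0 0 0.33;0.04 -0.008 0 0 0 0 0.33"

```text
time: 16.58
tool_pos: [0.6212, 0.0527, 0.0737]
tool_rot: [[0.208, -0.003, -0.978], [0.978, 0.0, 0.208], [-0.0, -1.0, 0.003]]
contact_force: [-7.9, 1.1, 6.2]
gripper_width: 0.0281
```

send_rows --targets "0.04 -0.008 0 0 0 0 0.33;0.02 -0.004 0 0 0 0 0.33"

```text
time: 16.82
tool_pos: [0.6212, 0.0527, 0.0737]
tool_rot: [[0.208, -0.005, -0.978], [0.978, 0.001, 0.208], [-0.001, -1.0, 0.005]]
contact_force: [-12.7, 1.9, 8.9]
gripper_width: 0.0282
```

The tool has stopped at TCP x ≈ 83 mm with the force rising, which matches the flange. I'll back off, rise and check.

send_rows --targets "-0.15 0.03 0 0 0 0 0.33;-0.3 0.06 0 0 0 0 0.33;-0.9 0.19 0 0 0 0 0.33;-0.9 0.19 0 0 0 0 0.33;0 0 1 0 0 0 0.33;0 0 1 0 0 0 0.33;0 0 1 0 0 0 0.33;-0.9 0.19 1 0 0 0 0.33;-0.9 0.19 1 0 0 0 0.33;-0.9 0.19 0 0 0 0 0.33;-0.9 0.19 0 0 0 0 0.33;0 0 0 0 0 0 0.33"

```text
time: 18.32
tool_pos: [0.5059, 0.0771, 0.174]
tool_rot: [[0.207, 0.001, -0.978], [0.978, 0.0, 0.207], [0.0, -1.0, -0.001]]
contact_force: [0.9, -0.9, 0.5]
gripper_width: 0.0282
```

```bash
python3 look.py top wrist scene
python3 - <<'E'
import cv2,glob
print(sorted(glob.glob("pics/*")))
f=sorted(glob.glob("pics/scene_18*"))[-1]; cv2.imwrite("pics/fin.png",cv2.resize(cv2.imread(f)[120:320,180:440],None,fx=3,fy=3))
E
```

```text
tcp -34.5 0.6 0.1740001910114521 0.028156156425234405 [ 0.91681347 -0.90326262  0.50346572] 18.325
top [279 147  32  44 940] ((139.37069702148438, -1.5751781463623047), (52.623329162597656, 90.94253540039062), 89.92657470703125) [0.0846 0.099  0.1049] x [ 94.73184052 183.51682312]
top [241 199  20   9 113] ((39.553184509277344, 77.31007385253906), (18.86790657043457, 41.49928283691406), 9.732237815856934) [0.0902 0.0988 0.1032] x [27.52918312 46.42608017]
wrist [ 393  181   84  117 6078] ((-5.295806884765625, 83.98644256591797), (39.96556091308594, 80.61328887939453), 79.41146087646484) [0.0801 0.0965 0.1005] x [-46.87977497  29.88983221]
wrist [287 336  26  22 277] ((95.78546905517578, -17.76821517944336), (18.958717346191406, 15.722358703613281), 59.72355651855469) [0.067  0.0762 0.0887] x [ 92.71482483 105.44119812]
wrist [319 336  33  23 301] ((98.5743408203125, 13.353750228881836), (27.245670318603516, 11.699901580810547), 88.76595306396484) [0.067  0.0781 0.0907] x [ 92.76335144 102.42828369]
scene [379 158  35  42 673] ((1.1068801879882812, 83.446044921875), (38.842132568359375, 94.31485748291016), 79.3460464477539) [0.0803 0.0964 0.1008] x [-43.04050003  47.49906921]
scene [ 317  193   40   45 1051] ((139.78118896484375, 0.1525421142578125), (92.95245361328125, 55.5831184387207), 1.8735089302062988) [0.08   0.0977 0.1026] x [ 95.70022202 178.26863861]
['pics/crop.png', 'pics/s2.png', 'pics/scene.png', 'pics/scene_115.png', 'pics/scene_123.png', 'pics/scene_139.png', 'pics/scene_152.png', 'pics/scene_162.png', 'pics/scene_183.png', 'pics/scene_99.png', 'pics/top.png', 'pics/top_183.png', 'pics/top_99.png', 'pics/w1.png', 'pics/w2.png', 'pics/wrist_183.png', 'pics/wrist_99.png']
```

View pics/fin.png

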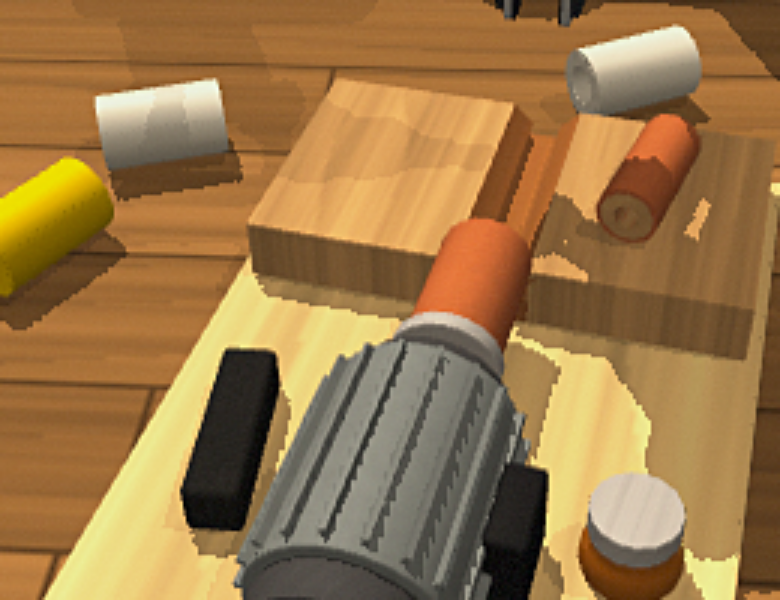

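The sleeve sits against the flange (crop (475,280)), centred at x ≈ 139.5 mm. The stick, jar and thin sleeve are undisturbed, and the gripper is clear.

```bash
python3 -c "
from rig import r
print(r.job_done())"
```

```text
the job is handed in; nothing more can be done
None
```

I rolled the fatter sleeve sideways into the groove in a loose finger cage, without lifting it. Then I pushed it by its end over the spigot until it met the flange. The job was handed in at about 18.5 s of the 51 s allowed; no verdict was reported.

- **In the groove:** before the push the sleeve lay at x -2 mm, y -0.3 mm, in line with the spigot within 0.2°.
- **At home:** the tool stopped about 1 mm short of the computed home position with the push force rising to about 13 N. Afterwards the top and scene cameras put the sleeve's middle at x 139.4 and 139.8 mm (home is 140).
- **Sideways:** the two cameras disagree a little, y -1.6 mm from the top and +0.2 mm from the scene. The scene view also shows a tilt of about 1.9°. All of this is within tolerance.
- **Other things:** the thin sleeve measured within about 1 mm of its start. I checked the jar and stick only by eye in the last picture, and they looked unmoved. The gripper was clear of everything.

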